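# Shut the food tub and slide it home between the pebble hides

## Robot

A 7-joint arm with a two-finger parallel gripper is mounted at the origin on the work surface. World frame = base frame: x ahead of the robot, y to its left, z up, the work surface at z = 0. Lengths are in mm, angles in rad, forces in N, time in s.
With the tool pointing down it reaches from about 350 to 900 mm from the base axis. Payload 19.9 kg.
Tool frame: the origin (TCP) lies on the centre line of the jaws, within the pads' length; the fingertips stand 22 mm ahead of it and the grasp point (between the pads) lies 3 mm ahead of it; z points along the fingers, y is the line along which they close (so a half turn about z gives the same grasp; the last joint's range is limited). The gripper opens to 94 mm and grips with 3 to 60 N. Pads are 16 mm wide; open, the fingers measure 119 mm over their backs; the gripper's body (75 mm by 177 mm) begins 78 mm behind the grasp point.
Start: joints at [-1.278, 0.417, -0.01, 1.614, 0.005, 1.111, -0.053], TCP at [204.761, 590.486, 227.425] pointing down, gripper open.
Joint ranges: [-2.81, 2.81], [-0.39, 2.02], [-1.27, 1.25], [0.06, 2.57], [-1.19, 4.33], [0.19, 2], [-2.82, 2.82]. Speed limits (rad/s): [1.89, 1.89, 2.39, 2.39, 3.01, 3.01, 3.01].

## Interface

Orientations are given as a unit quaternion [w, x, y, z].
In Python, from plant import ctrl, imaging gives the robot as it stands.
- The arm moves only by the tool move_arm, never from a script. Its argument "series" is a list that holds one entry, the list of rows, each a list of 5 numbers: the shift along the tool's x, y, z in cm, then the turn about the tool's z in degrees, then the opening, from -1 (shut) to 1 (fully open), so that 0 is half open. A call has 1 to 10 rows; each row shifts and turns the commanded pose from where the row before left it, along the tool's axes as they then stand; what a row does not reach is not made up. A row lasts 1/8 s, in which the tool goes at most 62.5 mm and 10.7 degrees, less where a joint would pass 70% of its speed; a pose out of reach is approached as far as the arm can. A call is refused whole if a number of a shift passes 6.25 or a number of a turn 10.7, either way. A call with a gripper value outside its range is refused whole. The fingers move at their own pace and stop on an object; "newtons" is the grip in N (left out, the last holds). Time passes only in rows, so rows that do not move let the fingers close. It gives the time, the measured TCP pose, the force, the opening and the grip force at its end, in the units of the state.
- ctrl.sense(): the state, without advancing time (a new reading comes with each control period).
- imaging.get_image(name): name is "scene" or "top"; returns (picture, depth): 400x640x3 uint8, blue, green, red; 400x640 float32, mm along the optical axis (not along the pixel's ray), 0 where there is no reading.
- imaging.calibration(name): a dict with "fov_y" (degrees; the focal length in pixels is half the picture's height over the tangent of half this angle, whatever the lens; pixels are square), "cx", "cy" (the principal point, pixels), "extrinsics" (4x4, takes a point from camera to world coordinates). Camera axes: x right, y up, looking along -z (the intrinsics and any distortion apply to the point x, -y, -z); pixel columns grow to the right and rows downward; lengths in mm; the calibration is good to about 2 mm. A picture is of the moment at which its call begins. calibration takes no time and is no camera call.
- ctrl.hand_in(): hands the job in; it is judged then, once.
The state is a dict: "clock": time; "q": joint angles; "qd": joint speeds; "joint_torque": joint torques, N m; "tool_pos": TCP position; "orientation": TCP orientation; "wrist_force": force on the tool from outside, world axes, zero at the start; "torque": the same for the moment, N m; "grip_width": finger opening in mm; "finger_force": force on a finger pad.
Only numpy, scipy, OpenCV 4.12 (cv2) and the standard library are available. Lean on these libraries where they do the work, as an engineer would, in place of code of your own. Each camera call takes 0.05 s, during which the arm holds its last target. There are 200 camera calls.

## Task

Feeding is over: press the flip-top lid of the yellow food tub fully shut with a fingertip, then push the tub along the shelf, through the narrow gap between the two brown pebble hides, until its front stands squarely against the foot of the pipette stand. Only press and push it, gently: never grip, lift or tip the tub, do not force it or the gripper against the ceramic hides, and leave everything else where it stands.

Things in the scene. Friction and masses are not known exactly. Their poses are not given: they have to be found in the camera images.
- tub: yellow plastic food tub, a rounded box 72 mm long (its x), 60 mm wide (its y), vertical corners rounded to about 8 mm, loose on the shelf, 0.17 to 0.31 kg with its food. Origin: centre of its underside. +x points to its front end, which leads through the gap; +z up. The body is 52 mm high, 58.5 mm with the lid shut; its upper deck has a round dark pour hole under the lid. It slides under about 1 to 3 N.
- flip_lid (a joint): angle of the tub's flip-top lid in rad: 0 = shut flat on the deck, larger = more open (starts half open, between 0.45 and 0.95). The hinge lies along the tub's y at its rear end (tub x = -36 mm), 52 mm above the shelf. The lid is a yellow plate 72 x 60 x 6 mm that rises from the rear hinge and leans forward over the tub; the light hinge friction holds it wherever it is left, and under 1 N from above closes it.
- lid_middle (a point): centre of the outer (upper) face of the flip-top lid, 36 mm from the hinge; moves with the lid
- tub_nose (a point): middle of the tub's front face, 5 mm above the shelf; the tub stands against the foot when this meets the foot's front edge
- hide_near: brown glazed ceramic pebble hide on the robot's side of the lane, a rounded dome 76 mm (its x) by 92 mm (its y) and 46 mm high with a dark arched doorway on its -x side; heavy and stuck down, does not move. Origin: centre of its underside. Its x axis is the direction of the lane through the gap; its +y points across the lane to the other hide.
- hide_far: the second, identical pebble hide on the far side of the lane, same size and same directions of its axes. The gap between the two hides is 67 to 71 mm at its narrowest, on the line joining their origins, half-way between them. Widest at 14 mm above the shelf.
- pipette_stand: stainless steel stand beyond the gap, stuck down: a foot plate 80 mm (its x) by 150 mm (its y) by 10 mm thick, with two 8 mm posts, a bar at 160 mm height and two hanging feeding pipettes (tops at 222 mm) all at x = +24 mm. Origin: centre of the underside of the foot. Its x axis points the way the tub is pushed, within about 0.08 rad of the lane.
- foot_edge (a point): middle of the foot plate's front edge, the one that faces the gap, 5 mm above the shelf; axes as the pipette stand's
- glass_cube: rimless glass cube 200 x 200 x 200 mm with a clear hinged lid (212 mm with it), planted; bystander, fixed. Origin: centre of its underside.
- drops_bottle: small white dropper bottle, 36 mm across, 78 mm tall, loose bystander. Origin: centre of its underside.
- feeding_dish: shallow round glass feeding dish, 64 mm across, 14 mm tall, loose bystander. Origin: centre of its underside.
- tweezers: long stainless tweezers lying on the shelf along their x, 210 mm long, 9 mm high, loose bystander. Origin: middle, on the shelf.
Mind the look-alikes: they are no part of the job. Leave any pink, red or turquoise look-alike of the hide_near alone.

How it is judged (in metres and radians):
On the way, in this order (a step that is already met when the one before it is completed fails the run):
1. the flip-top lid is pressed shut before the tub enters the gap (value of joint flip_lid below 0.06 rad), for 0.2 s.
2. the tub passes between the two hides (horizontal distance between tub and hide_near below 0.088 m and horizontal distance between tub and hide_far below 0.088 m), for 0.05 s.
At the end, for the whole second after the job is handed in: The lid is shut (within 0.06 rad), the tub stands flat and at rest on the shelf beyond the hides with its front within 6 mm of the front edge of the stand's foot, within 40 mm of the middle of that edge, and square to it within 0.17 rad (10 degrees) (value of joint flip_lid below 0.06 rad and x of tub_nose in the frame of foot_edge between -0.006 and 0.004 m and y of tub_nose in the frame of foot_edge between -0.04 and 0.04 m and angle between the x axis of tub and the x axis of pipette_stand, either way round below 0.17 rad and height (world z) of tub below 0.004 m and angle between tub's own z axis and vertical below 0.05 rad and linear speed of tub below 0.01 m/s); the robot touches nothing.
It fails at once if the tub is lifted off the shelf or tipped more than 0.25 rad (height (world z) of tub above 0.01 m or angle between tub's own z axis and vertical above 0.25 rad).
It fails at once if the tub is gripped, or pressed or pushed with more than 30 N (contact force between the fingers and tub above 30 N).
It fails at once if something is forced against a ceramic hide with more than 20 N (contact force between any of hide_near, hide_far and anything else above 20 N).
It fails at once if the robot strikes the pipette stand or the glass cube with more than 8 N (contact force between any of the arm, the fingers and pipette_stand above 8 N or contact force between any of the arm, the fingers and glass_cube above 8 N).
It fails at once if the bottle, the dish or the tweezers are moved more than 15 mm (distance of any of drops_bottle, feeding_dish, tweezers from where it was at the start of the episode above 0.015 m).
It also fails if it takes over 48 s, if anything falls off the work surface, if the arm or the gripper's body presses on something with over 40 N, if the wrist force passes 120 N, or if a joint passes its speed limit or range.

## Working session

There is one attempt and no reset: what is moved stays moved. The work goes in short steps, Python scripts to look and compute and a tool call to move; the robot and the scene stay as the last step left them, time stands still between calls to the robot, and variables do not carry over. Pictures are saved under pics/ and viewed, at most 10 in all, crops included, and the job is handed in when it is done.

Besides the shell and the picture viewer there is one more tool, called after "Request:" as name(argument=value, ...), one argument or row to a line, values as JSON. move_arm: Moves the arm, as the interface text tells. Its arguments: {"type":"object","properties":{"series":{"type":"array"},"newtons":{"type":"number"}},"required":["series"]}

```bash
mkdir -p pics
cat > h.py <<'E'
import numpy as np, cv2
from plant import ctrl, imaging
def cam(n):
    c=imaging.calibration(n); return c,200/np.tan(np.radians(c['fov_y'])/2),np.array(c['extrinsics'])
def pts(n,d):
    c,f,T=cam(n); v,u=np.mgrid[0:400,0:640]
    P=np.stack([(u-c['cx'])/f*d,-(v-c['cy'])/f*d,-d,np.ones_like(d)],-1)
    P=P@T.T; P[d<=0]=np.nan
    return P[...,:3]
def ray(n,u,v,z):
    c,f,T=cam(n); r=T[:3,:3]@np.array([(u-c['cx'])/f,-(v-c['cy'])/f,-1]); o=T[:3,3]
    return o+r*(z-o[2])/r[2]
E
python3 - <<'E'
from h import *
for n in('scene','top'):
    i,d=imaging.get_image(n); cv2.imwrite(f'pics/{n}0.png',i); np.save(n+'0.npy',d); print(imaging.calibration(n))
print(ctrl.sense())
E
```

```text
{'fov_y': 47.042281712684655, 'cx': 321.37414823224987, 'cy': 197.3605281678849, 'extrinsics': array([[ 1.27430063e-01, -7.98986225e-01,  5.87692600e-01,
         1.28425780e+03],
       [ 9.91685947e-01,  1.13330860e-01, -6.09516036e-02,
        -4.93973746e+01],
       [-1.79042160e-02,  5.90573559e-01,  8.06785170e-01,
         1.03309368e+03],
       [ 0.00000000e+00,  0.00000000e+00,  0.00000000e+00,
         1.00000000e+00]])}
{'fov_y': 54.50568317221389, 'cx': 314.13961101170895, 'cy': 203.30374995642723, 'extrinsics': array([[ 2.25119619e-02,  9.88649852e-01, -1.48541849e-01,
         4.37627933e+02],
       [-9.99732431e-01,  2.30520669e-02,  1.91517845e-03,
        -4.99471521e+00],
       [ 5.31763753e-03,  1.48458989e-01,  9.88904268e-01,
         1.12361399e+03],
       [ 0.00000000e+00,  0.00000000e+00,  0.00000000e+00,
         1.00000000e+00]])}
{'clock': 0.1, 'q': array([-1.27848655,  0.41792701, -0.01030946,  1.61410019,  0.0046885 ,
        1.1106994 , -0.05298503]), 'qd': array([-0.00236268, -0.0019765 ,  0.00151965, -0.00022968, -0.00123533,
        0.00012725,  0.00122937]), 'joint_torque': array([ 1.04352959e-03, -8.52583265e+01,  6.40938822e-01, -4.26696825e+01,
       -4.87336598e-02,  1.64395681e-02,  8.55217218e-05]), 'tool_pos': array([204.6777615 , 590.2050559 , 226.88564649]), 'orientation': array([-5.59160102e-05,  1.66119338e-01,  9.86105500e-01, -5.52166009e-04]), 'wrist_force': array([-0.35611362, -0.47453941,  0.54779408]), 'torque': array([ 0.03276004,  0.01702442, -0.02972264]), 'finger_force': 0.0, 'grip_width': 94.2706775604193}
```

View pics/top0.png

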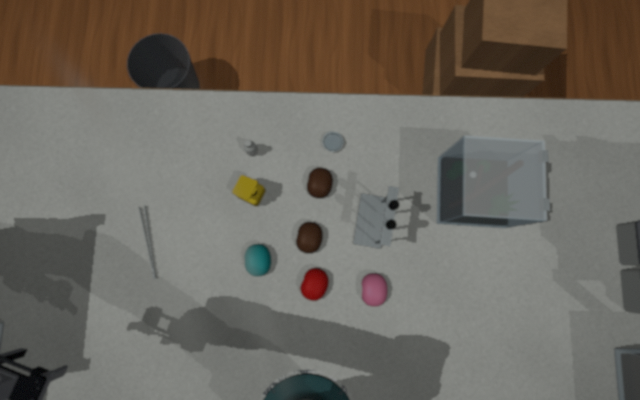

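View pics/scene0.png

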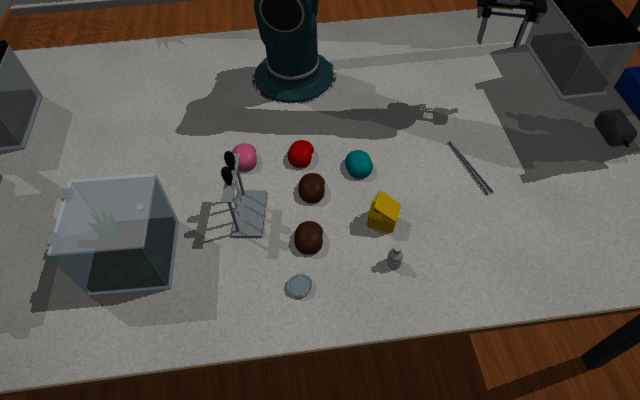

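The top view shows the yellow tub at (249,190). The brown hides are at (320,182) for the far one and (309,237) for the near one, and the stand foot is at about (372,221). Look-alikes for the near hide are turquoise (258,260), red (315,284) and pink (374,289). I choose the two brown ones, since they flank the lane to the stand.

```bash
cat > m.py <<'E'
from h import *
def clouds(n,i,d):
    P=pts(n,d); hsv=cv2.cvtColor(i,cv2.COLOR_BGR2HSV); H,S,V=[hsv[...,k].astype(int) for k in range(3)]
    ws=(P[...,0]>350)&(P[...,0]<800)&(P[...,1]>-400)&(P[...,1]<450)
    return P,{'yellow':(abs(H-25)<8)&(S>150)&(V>60)&ws,'brown':((H<14)|(H>172))&(S>60)&(V<110)&ws&(P[...,2]>6)}
E
python3 - <<'E'
from m import *
for n in('scene','top'):
    i=cv2.imread(f'pics/{n}0.png'); d=np.load(n+'0.npy'); P,m=clouds(n,i,d)
    print(n,'table z',np.nanmedian(P[...,2][150:250,180:230]))
    for k in m:
        c,l,s,ce=cv2.connectedComponentsWithStats(m[k].astype(np.uint8))
        for j in range(1,c):
            if s[j,4]>60:
                q=P[l==j]; q=q[q[:,2]>6]
                print(k,ce[j].round(),s[j,4],'med',np.median(q,0).round(1),'lo',np.percentile(q,2,0).round(1),'hi',np.percentile(q,98,0).round(1))
                if k=='brown':
                    A=np.c_[q[:,:2],np.ones(len(q))]; # mid by silhouette centroid at 14mm
                    cn=max(cv2.findContours((l==j).astype(np.uint8),0,1)[0],key=cv2.contourArea); (u,v),ax,an=cv2.fitEllipse(cn); print('   ellipse',u,v,ax,an,ray(n,u,v,20).round(1))
    if n=='top':
        w=P[...,0]; 
        F=(P[...,2]>5)&(P[...,2]<17)&(w>400)&(w<650)&(P[...,1]<-40)&(P[...,1]>-260)
        F=cv2.morphologyEx(F.astype(np.uint8),cv2.MORPH_OPEN,np.ones((3,3)))
        c,l,s,ce=cv2.connectedComponentsWithStats(F)
        for j in range(1,c):
            if s[j,4]>100: 
                q=P[l==j][:,:2].astype(np.float32); r=cv2.minAreaRect(q); print('foot',ce[j],s[j,4],r,cv2.boxPoints(r).round(1).tolist())
i=cv2.imread('pics/top0.png')[120:280,220:430]; cv2.imwrite('pics/crop1.png',cv2.resize(i,(788,600),interpolation=cv2.INTER_CUBIC))
E
```

```text
scene table z 0.6570404732478892
yellow [384. 211.] 827 med [645.5 175.8  66.2] lo [606.2 142.3  10.3] hi [672.4 214.1  96.3]
brown [299. 158.] 305 med [409.1 -24.8  30.3] lo [356.  -49.9   7.8] hi [422.8  21.5  43.5]
   ellipse 300.3293762207031 153.331298828125 (22.266633987426758, 28.859817504882812) 22.054370880126953 [378.4 -13.7  20. ]
brown [311. 187.] 626 med [523.8   3.6  38.9] lo [477.6 -29.3  13.3] hi [551.8  35.9  48. ]
   ellipse 311.4001159667969 187.61569213867188 (25.558496475219727, 29.754772186279297) 5.581352233886719 [509.1   4.   20. ]
brown [309. 237.] 750 med [680.5 -22.   39.1] lo [634.8 -55.   15.9] hi [710.   10.   48.6]
   ellipse 308.5312194824219 237.23536682128906 (27.551780700683594, 33.082550048828125) 4.719083786010742 [667.7 -21.8  20. ]
top table z 0.14793640660536767
yellow [249. 190.] 557 med [628.4 171.4  72.2] lo [598.5 141.2  39.9] hi [663.3 211.2  97. ]
brown [319. 183.] 547 med [660.2 -19.8  41. ] lo [625.5 -51.2  27.9] hi [698.7   9.1  47.6]
   ellipse 319.3835144042969 182.57276916503906 (23.168481826782227, 28.615053176879883) 12.013933181762695 [664.5 -21.   20. ]
brown [309. 237.] 575 med [504.7   5.5  41.2] lo [469.1 -25.5  30.5] hi [542.1  35.6  48.7]
   ellipse 308.86968994140625 237.15347290039062 (23.474149703979492, 29.5999698638916) 12.583303451538086 [506.    5.6  20. ]
brown [319. 278.] 247 med [399.2 -33.2  35.6] lo [351.  -50.3  22.1] hi [420.1  14.   45.2]
   ellipse 315.2918701171875 282.0477294921875 (23.905197143554688, 27.083576202392578) 9.176684379577637 [381.4 -15.3  20. ]
foot [369.42799353 220.4263754 ] 1236 ((559.6167602539062, -169.5546875), (75.23844909667969, 150.2444610595703), 81.5239028930664) [[479.79998779296875, -195.6999969482422], [628.4000244140625, -217.8000030517578], [639.5, -143.39999389648438], [490.8999938964844, -121.30000305175781]]
```

View pics/crop1.png

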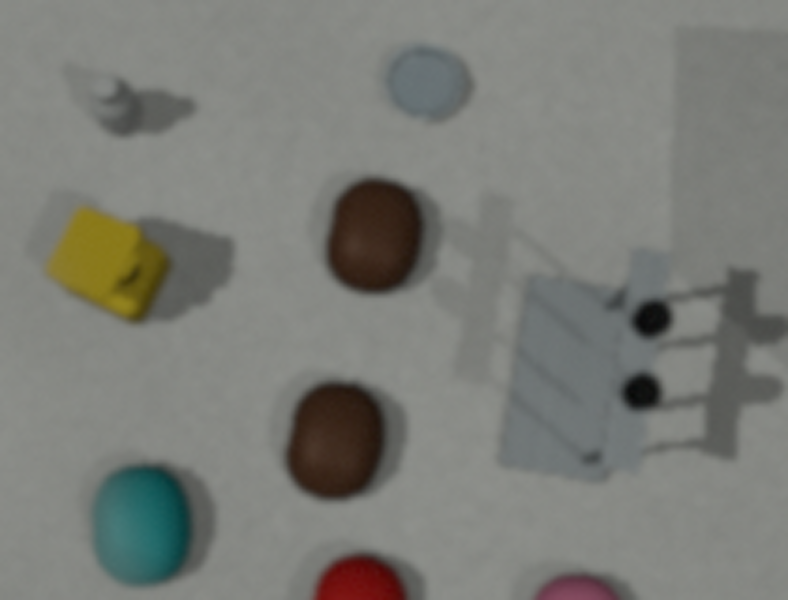

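The crop confirms two brown hides with the lane between them leading to the foot plate. The tub is at crop (110,265), yawed about 24° off the lane with its lid half open. The bottle and dish are clear of the lane. Next I fit the lid plane for the tub pose.

```bash
cat >> m.py <<'E'
def lidfit(n,i,d,zmin=62):
    P,m=clouds(n,i,d); k=m['yellow']; k=cv2.erode(k.astype(np.uint8),np.ones((3,3)))>0
    q=P[k]; q=q[q[:,2]>zmin]; rng=np.random.default_rng(0); best=None
    for _ in range(300):
        a=q[rng.choice(len(q),3,False)]; nn=np.cross(a[1]-a[0],a[2]-a[0]); nn/=np.linalg.norm(nn)+1e-9
        s=abs((q-a[0])@nn)<1.5
        if best is None or s.sum()>best.sum(): best=s
    g=q[best]; c=g.mean(0); nn=np.linalg.svd(g-c)[2][2]; nn*=np.sign(nn[2]); return c,nn,len(g),len(q)
E
python3 - <<'E'
from m import *
for n in('scene','top'):
    i=cv2.imread(f'pics/{n}0.png'); d=np.load(n+'0.npy'); c,nn,a,b=lidfit(n,i,d); ang=np.arccos(nn[2])
    f=-nn[:2]/np.linalg.norm(nn[:2])  # forward heading (normal tilts backward)
    print(n,c.round(1),a,b,'lid',ang.round(3),'heading deg',np.degrees(np.arctan2(f[1],f[0])).round(1))
    # lid coords of all yellow pts near plane
    P,m=clouds(n,i,d); q=P[m['yellow']]; q=q[abs((q-c)@nn)<2.5]
    e=np.array([f[0]*np.cos(ang),f[1]*np.cos(ang),np.sin(ang)]); s=np.cross(nn,e)
    for ax,x in(('long',e),('side',s)):
        t=(q-c)@x; print(ax,np.percentile(t,[0.5,3,97,99.5]).round(1))
    t=(q-c)@e; lo,hi=np.percentile(t,[.5,99.5]); w=(q-c)@s; mid=c+e*(lo+hi)/2+s*np.percentile(w,[1,99]).mean(); 
    cen=mid[:2]+f*(36-36*np.cos(ang)+6.5*np.sin(ang)); print('lidmid',mid.round(1),'tub centre',cen.round(1))
E
```

```text
scene [639.1 181.8  79.1] 257 408 lid 0.555 heading deg -113.5
long [-38.  -35.5  31.7  36.3]
side [-32.5 -30.6  25.7  27.7]
lidmid [637.3 183.4  78.7] tub centre [633.8 175.3]
top [632.1 181.4  81.3] 221 312 lid 0.566 heading deg -116.7
long [-40.7 -36.7  28.9  32.9]
side [-27.3 -25.   27.   29.3]
lidmid [634.6 183.9  79.2] tub centre [630.5 175.8]
```

Request:
move_arm(
  series=[
    [[-3.6,-1.68,0,0,-1],[-3.6,-1.68,0,0,-1],[-3.6,-1.68,0,0,-1],[-3.6,-1.68,0,0,-1],[-3.6,-1.68,0,0,-1],[-3.6,-1.68,0,0,-1],[-3.6,-1.68,0,0,-1],[-3.6,-1.68,0,0,-1],[-3.6,-1.68,0,0,-1],[-3.6,-1.68,0,0,-1]],
  ],
  newtons=10,
)

```text
clock: 1.35
tool_pos: [490.6, 312.7, 227.3]
orientation: [-0.0, 0.166, 0.986, -0.0]
wrist_force: [-0.4, 0.3, 0.5]
grip_width: 1.0
finger_force: 0.0
```

Request:
move_arm(
  series=[
    [[-3.6,-1.68,0,0,-1],[-3.6,-1.68,0,0,-1],[-3.6,-1.68,0,0,-1],[-3.6,-1.68,0,0,-1],[-3.53,-1.68,0,0,-1],[0,0,2,10,-1],[0,0,2,10,-1],[0,0,2,10,-1],[0,0,2,10,-1],[0,0,1.5,10,-1]],
  ],
)

```text
clock: 2.6
tool_pos: [631.3, 175.6, 131.2]
orientation: [-0.0, 0.57, 0.822, -0.001]
wrist_force: [-0.2, 0.9, 0.7]
grip_width: 0.7
finger_force: 0.0
```

Request:
move_arm(
  series=[
    [[0,0,0,10,-1],[0,0,0,10,-1],[0,0,0,10,-1],[0,0,0,10,-1],[0,0,0,6,-1],[0,0,1,0,-1],[0,0,0,0,-1]],
  ],
)

```text
clock: 3.48
tool_pos: [631.1, 175.6, 121.2]
orientation: [-0.0, 0.843, 0.537, -0.001]
wrist_force: [0.2, 0.5, 0.2]
grip_width: 0.5
finger_force: 0.0
```

Request:
move_arm(
  series=[
    [[0,0,0.6,0,-1],[0,0,0.6,0,-1],[0,0,0.5,0,-1],[0,0,0.5,0,-1],[0,0,0.5,0,-1],[0,0,0.4,0,-1],[0,0,0.4,0,-1],[0,0,0.2,0,-1],[0,0,0,0,-1]],
  ],
)

```text
clock: 4.6
tool_pos: [631.7, 175.7, 85.4]
orientation: [0.0, 0.844, 0.536, -0.0]
wrist_force: [-0.4, 0.4, -0.0]
grip_width: 0.5
finger_force: 0.0
```

Request:
move_arm(
  series=[
    [[0,0,0.15,0,-1],[0,0,0.1,0,-1],[0,0,0.1,0,-1],[0,0,0,0,-1]],
  ],
)

```text
clock: 5.1
tool_pos: [631.7, 175.7, 81.9]
orientation: [0.0, 0.844, 0.536, -0.0]
wrist_force: [0.1, -0.6, -0.2]
grip_width: 0.6
finger_force: 0.0
```

Request:
move_arm(
  series=[
    [[0,0,0.1,0,-1],[0,0,0.05,0,-1],[0,0,0.05,0,-1],[0,0,0,0,-1]],
  ],
)

```text
clock: 5.6
tool_pos: [631.9, 175.7, 80.5]
orientation: [-0.0, 0.844, 0.536, 0.0]
wrist_force: [-2.8, -0.6, 9.5]
grip_width: 0.6
finger_force: 4.5
```

Request:
move_arm(
  series=[
    [[0,0,0,0,-1],[0,0,0,0,-1],[0,0,-1,0,-1],[0,0,-2,0,-1],[0,0,-2,0,-1],[2.5,0,-2,0,-0.4],[4,0,0,0,-0.4],[4,0,0,0,-0.4],[4,0,0,0,-0.4],[0,0,0,0,-0.4]],
  ],
)

```text
clock: 6.85
tool_pos: [693.4, 310.3, 150.5]
orientation: [-0.0, 0.843, 0.538, 0.0]
wrist_force: [-0.4, 0.2, 0.5]
grip_width: 28.1
finger_force: 0.0
```

```bash
cat > look.py <<'E'
import sys
from m import *
t=sys.argv[1]
for n in('scene','top'):
    i,d=imaging.get_image(n); cv2.imwrite(f'pics/{n}{t}.png',i); np.save(f'{n}{t}.npy',d); P,m=clouds(n,i,d)
    k=m['yellow']&(P[...,2]>50); q=P[k]; 
    g=q[(q[:,2]>54)&(q[:,2]<66)]
    if len(g)<30: print(n,'few',len(g),len(q)); continue
    # contour-based rectangle at plane z=58.5 of the top face
    cn=max(cv2.findContours((k&(P[...,2]>54)).astype(np.uint8),0,1)[0],key=cv2.contourArea)[:,0]
    r=cv2.minAreaRect(np.float32([ray(n,u,v,58.5)[:2] for u,v in cn]))
    A=np.c_[g[:,:2],np.ones(len(g))]; s=np.linalg.lstsq(A,g[:,2],rcond=None)[0]
    b=cv2.boxPoints(r); e=[b[1]-b[0],b[2]-b[1]]; L=max(e,key=np.linalg.norm); L=L if L[1]<0 else -L
    print(n,'z med/max',np.median(g[:,2]).round(1),q[:,2].max().round(1),'slope',np.linalg.norm(s[:2]).round(3),'c',np.round(r[0],1),'size',np.round(r[1],1),'heading',np.degrees(np.arctan2(L[1],L[0])).round(1))
s=ctrl.sense(); print(s['clock'],s['tool_pos'].round(1),s['wrist_force'].round(1))
E
python3 look.py 1
python3 - <<'E'
from m import *
print('bottle',ray('top',250,150,40).round(),'dish',ray('top',334,142,5).round())
i=np.hstack([cv2.resize(cv2.imread('pics/scene1.png')[120:300,270:470],(400,360)),cv2.resize(cv2.imread('pics/top1.png')[110:290,210:410],(400,360))]); cv2.imwrite('pics/c1.png',i)
E
```

```text
scene z med/max 58.2 246.4 slope 0.011 c [633.9 175.5] size [75.4 61.6] heading -114.3
top z med/max 58.6 64.5 slope 0.003 c [630.6 174.3] size [73.9 57.5] heading -115.2
6.95 [693.4 306.8 150.8] [ 0.2 -0.4  0.5]
bottle [751. 181.  40.] dish [792. -62.   5.]
```

View pics/c1.png

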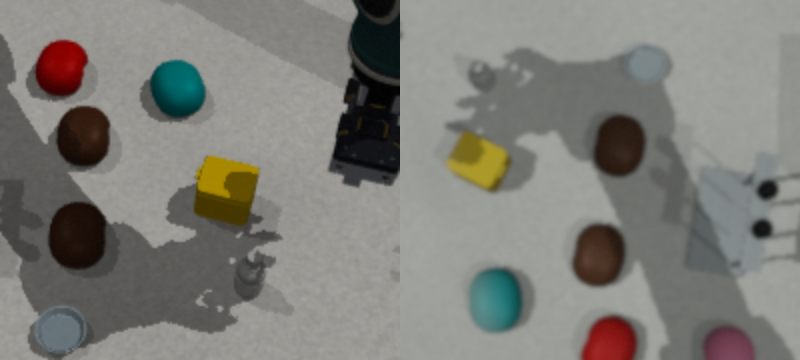

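The lid is shut: the top face is flat at z=58.5. The tub is at (632,175) with heading -115°. Next I lower behind it and approach.

Request:
move_arm(
  series=[
    [[-1.5,0,3,0,-0.4],[-1.5,0,3,0,-0.4],[-1.5,0,2.5,0,-0.4],[-1,0,1.8,0,-0.4],[-1,0,1,0,-0.4],[-1,0,0,0,-0.4],[-1,0,0,0,-0.4],[-0.5,0,0,0,-0.4],[0,0,0,0,-0.4]],
  ],
)

```text
clock: 8.07
tool_pos: [655.2, 225.4, 37.5]
orientation: [0.0, 0.844, 0.536, 0.0]
wrist_force: [0.2, 0.6, 0.3]
grip_width: 28.0
finger_force: 0.0
```

Request:
move_arm(
  series=[
    [[-0.5,0,0,0,-0.4],[-0.4,0,0,0,-0.4],[-0.2,0,0,0,-0.4],[-0.2,0,0,0,-0.4],[-0.4,0,0,0,-0.4],[-0.5,0,0,0,-0.4],[-0.5,0,0,0,-0.4],[-0.5,0,0,0,-0.4],[-0.2,0,0,0,-0.4]],
  ],
)

```text
clock: 9.2
tool_pos: [640.5, 194.2, 37.0]
orientation: [0.0, 0.844, 0.536, -0.0]
wrist_force: [0.3, 0.6, 0.9]
grip_width: 28.2
finger_force: 0.5
```

Request:
move_arm(
  series=[
    [[-0.7,-0.12,0,-1.5,-0.4],[-0.7,-0.12,0,-1.5,-0.4],[-0.7,-0.12,0,-1.5,-0.4],[-0.7,-0.12,0,-1.5,-0.4],[-0.7,-0.12,0,-1.5,-0.4],[-0.5,-0.1,0,-1,-0.4],[0,0,0,0,-0.4]],
  ],
)

```text
clock: 10.07
tool_pos: [619.4, 159.6, 37.0]
orientation: [0.0, 0.802, 0.597, -0.0]
wrist_force: [0.6, -0.0, -0.4]
grip_width: 28.2
finger_force: 0.0
```

```bash
python3 look.py 2
```

```text
scene z med/max 58.6 135.4 slope 0.01 c [603.8 100.1] size [51.  61.4] heading -17.4
top z med/max 58.8 323.6 slope 0.009 c [604.1 112.5] size [69.7 57.8] heading -105.4
10.175 [619.5 160.1  37. ] [1.1 0.7 0.4]
```

Request:
move_arm(
  series=[
    [[-0.4,-0.16,0,-2,-0.4],[-0.4,-0.16,0,-2,-0.4],[-0.4,-0.16,0,-2,-0.4],[-0.4,-0.16,0,-2,-0.4],[-0.4,-0.16,0,-2,-0.4],[-0.4,-0.16,0,-2,-0.4],[0,0,0,0,-0.4]],
  ],
)

```text
clock: 11.05
tool_pos: [605.2, 138.0, 37.1]
orientation: [0.0, 0.735, 0.678, -0.0]
wrist_force: [0.7, 0.3, 0.0]
grip_width: 28.0
finger_force: 0.0
```

```bash
python3 look.py 3;python3 - <<'E'
from m import *
i=np.hstack([cv2.resize(cv2.imread('pics/scene3.png')[120:300,270:470],(400,360)),cv2.resize(cv2.imread('pics/top3.png')[110:290,210:410],(400,360))]); cv2.imwrite('pics/c3.png',i)
E
```

```text
scene z med/max 58.5 132.6 slope 0.005 c [604.5  82.5] size [63.2 62.7] heading -92.2
top z med/max 58.7 358.2 slope 0.008 c [599.7  85.3] size [61.1 57.3] heading -93.5
11.15 [605.3 138.5  37. ] [ 0.2  0.5 -0.7]
```

View pics/c3.png

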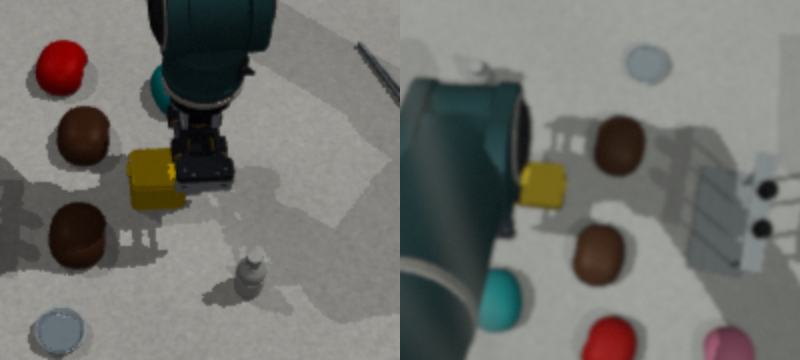

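The tub is held square ahead of the fingers and is about 1 mm off the lane. Turning it back onto the lane heading.

Request:
move_arm(
  series=[
    [[-0.4,0.07,0,0.8,-0.4],[-0.4,0.07,0,0.8,-0.4],[-0.4,0.07,0,0.8,-0.4],[-0.4,0.07,0,0.8,-0.4],[-0.4,0.07,0,0.8,-0.4],[-0.4,0.07,0,0.8,-0.4],[0,0,0,0,-0.4]],
  ],
)

```text
clock: 12.02
tool_pos: [606.6, 113.7, 36.9]
orientation: [0.0, 0.763, 0.646, -0.0]
wrist_force: [0.3, 0.5, 0.4]
grip_width: 28.1
finger_force: 0.0
```

```bash
python3 look.py 4
```

```text
scene z med/max 58.5 133.6 slope 0.013 c [598.3  54.2] size [52.1 60.8] heading -9.0
top z med/max 58.7 357.0 slope 0.004 c [596.3  60.4] size [58.5 57.6] heading -100.1
12.125 [606.6 114.1  36.9] [0.4 0.1 0.4]
```

Request:
move_arm(
  series=[
    [[-0.5,0,0,0,-0.4],[-0.5,0,0,0,-0.4],[-0.5,0,0,0,-0.4],[-0.5,0,0,0,-0.4],[-0.5,0,0,0,-0.4],[-0.5,0,0,0,-0.4],[-0.5,0,0,0,-0.4],[-0.5,0,0,0,-0.4]],
  ],
)

```text
clock: 13.12
tool_pos: [600.1, 74.5, 37.0]
orientation: [0.0, 0.763, 0.647, -0.0]
wrist_force: [0.1, 0.6, -0.5]
grip_width: 28.4
finger_force: 0.4
```

```bash
python3 look.py 5
```

```text
scene z med/max 58.6 133.6 slope 0.012 c [592.5  14.2] size [49.7 60.7] heading -8.1
top z med/max 58.6 359.6 slope 0.008 c [590.3  15.9] size [48.3 60.3] heading -10.0
13.225 [600.  74.  37.] [0.6 0.2 0.4]
```

Request:
move_arm(
  series=[
    [[-0.5,0,0,0,-0.4],[-0.5,0,0,0,-0.4],[-0.5,0,0,0,-0.4],[-0.5,0,0,0,-0.4],[-0.5,0,0,0,-0.4],[-0.5,0,0,0,-0.4],[-0.5,0,0,0,-0.4]],
  ],
)

```text
clock: 14.1
tool_pos: [594.3, 39.9, 37.0]
orientation: [0.0, 0.763, 0.647, -0.0]
wrist_force: [0.7, 0.6, 1.5]
grip_width: 28.3
finger_force: 0.7
```

Request:
move_arm(
  series=[
    [[-0.5,0,0,0,-0.4],[-0.5,0,0,0,-0.4],[-0.5,0,0,0,-0.4],[-0.5,0,0,0,-0.4],[-0.5,0,0,0,-0.4],[-0.5,0,0,0,-0.4],[-0.5,0,0,0,-0.4]],
  ],
)

```text
clock: 14.98
tool_pos: [588.6, 5.4, 37.0]
orientation: [0.0, 0.763, 0.647, -0.0]
wrist_force: [0.8, 1.4, 1.4]
grip_width: 28.1
finger_force: 0.9
```

```bash
python3 look.py 6;python3 - <<'E'
from m import *
i=np.hstack([cv2.resize(cv2.imread('pics/scene6.png')[120:300,210:410],(400,360)),cv2.resize(cv2.imread('pics/top6.png')[110:290,240:440],(400,360))]); cv2.imwrite('pics/c6.png',i)
E
```

```text
scene z med/max 58.7 114.0 slope 0.016 c [580.7 -57.9] size [43.5 57.7] heading -8.1
top z med/max 59.0 430.7 slope 0.058 c [572.7 -65.8] size [24.4 58.9] heading -32.4
15.075 [588.5   4.8  37. ] [-0.3  0.5 -0. ]
```

View pics/c6.png

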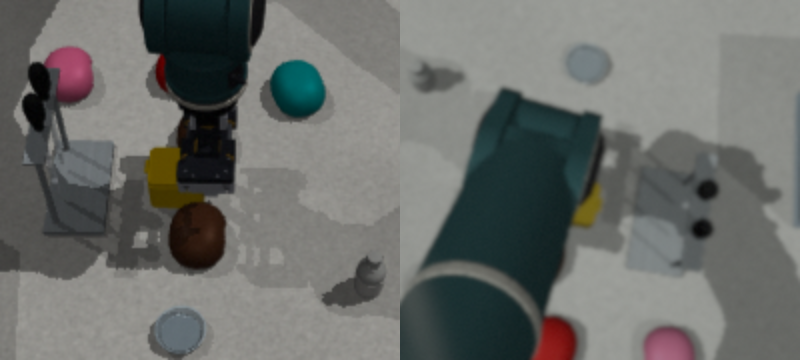

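The tub is through the gap and square, and about 55 mm remains to the foot edge.

Request:
move_arm(
  series=[
    [[-0.5,0,0,0,-0.4],[-0.5,0,0,0,-0.4],[-0.5,0,0,0,-0.4],[-0.5,0,0,0,-0.4],[-0.5,0,0,0,-0.4],[-0.5,0,0,0,-0.4],[-0.5,0,0,0,-0.4],[-0.5,0,0,0,-0.4],[-0.4,0,0,0,-0.4],[0,0,0,0,-0.4]],
  ],
)

```text
clock: 16.32
tool_pos: [581.4, -38.1, 37.0]
orientation: [0.0, 0.763, 0.646, -0.0]
wrist_force: [-0.4, 0.6, -0.7]
grip_width: 27.5
finger_force: 0.0
```

Request:
move_arm(
  series=[
    [[-0.2,0,0,0,-0.4],[-0.2,0,0,0,-0.4],[-0.2,0,0,0,-0.4]],
  ],
)

```text
clock: 16.7
tool_pos: [580.4, -43.6, 37.0]
orientation: [0.0, 0.763, 0.647, -0.0]
wrist_force: [0.4, 1.5, 1.0]
grip_width: 28.4
finger_force: 0.6
```

```bash
python3 look.py 7;python3 - <<'E'
from m import *
i=np.hstack([cv2.resize(cv2.imread('pics/scene7.png')[140:260,210:340],(400,370)),cv2.resize(cv2.imread('pics/top7.png')[160:280,300:430],(400,370))]); cv2.imwrite('pics/c7.png',i)
E
```

```text
scene z med/max 58.7 135.5 slope 0.034 c [ 572. -109.] size [38.3 61.9] heading -14.1
top few 20 24
16.8 [580.4 -43.9  37. ] [-0.4  0.1 -0.7]
```

View pics/c7.png

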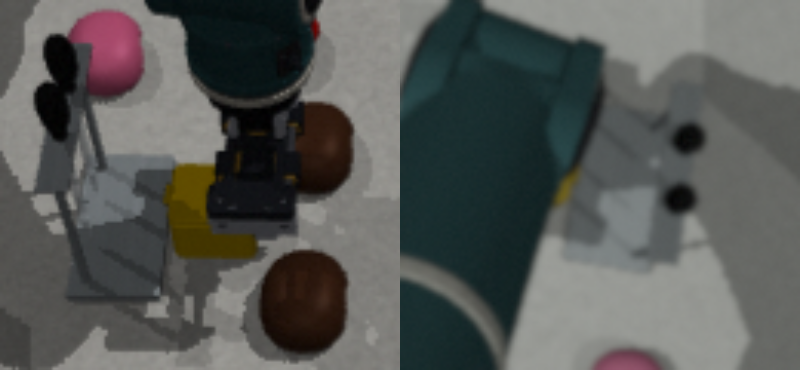

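Request:
move_arm(
  series=[
    [[-0.2,0,0,0,-0.4],[-0.2,0,0,0,-0.4]],
  ],
)

```text
clock: 17.05
tool_pos: [579.8, -47.6, 37.0]
orientation: [0.0, 0.763, 0.647, 0.0]
wrist_force: [0.4, 0.9, -0.2]
grip_width: 28.2
finger_force: 0.6
```

Request:
move_arm(
  series=[
    [[-0.15,0,0,0,-0.4],[0,0,0,0,-0.4]],
  ],
)

```text
clock: 17.3
tool_pos: [579.5, -49.3, 37.0]
orientation: [0.0, 0.763, 0.647, -0.0]
wrist_force: [0.4, -0.2, -0.0]
grip_width: 28.1
finger_force: 0.0
```

Request:
move_arm(
  series=[
    [[-0.1,0,0,0,-0.4],[0,0,0,0,-0.4]],
  ],
)

```text
clock: 17.55
tool_pos: [579.4, -50.1, 37.0]
orientation: [0.0, 0.763, 0.647, -0.0]
wrist_force: [0.6, 0.2, 0.1]
grip_width: 28.3
finger_force: 0.1
```

Request:
move_arm(
  series=[
    [[-0.1,0,0,0,-0.4]],
  ],
)

```text
clock: 17.68
tool_pos: [579.2, -50.9, 37.0]
orientation: [0.0, 0.763, 0.647, -0.0]
wrist_force: [1.7, 1.1, -0.1]
grip_width: 28.3
finger_force: 0.5
```

Request:
move_arm(
  series=[
    [[-0.1,0,0,0,-0.4]],
  ],
)

```text
clock: 17.8
tool_pos: [579.1, -51.4, 37.0]
orientation: [-0.0, 0.763, 0.647, 0.0]
wrist_force: [-0.8, 7.2, 3.2]
grip_width: 27.8
finger_force: 3.7
```

Request:
move_arm(
  series=[
    [[-0.1,0,0,0,-0.4]],
  ],
)

```text
clock: 17.92
tool_pos: [579.0, -51.5, 37.1]
orientation: [-0.001, 0.762, 0.647, 0.001]
wrist_force: [-0.5, 12.2, 5.6]
grip_width: 28.0
finger_force: 5.9
```

Contact with the foot is confirmed by the sudden rise to 12 N. Backing off straight, then lifting away.

Request:
move_arm(
  series=[
    [[0.2,0,0,0,-0.4],[0.5,0,0,0,-0.4],[1,0,0,0,-0.4],[1,0,0,0,-0.4],[0,0,-2,0,-0.4],[0,0,-4,0,-0.4],[0,0,-4,0,-0.4],[4,0,-4,0,-0.4],[5,0,-2,0,-0.4],[5,0,0,0,-0.4]],
  ],
)

```text
clock: 19.18
tool_pos: [607.2, 112.9, 200.5]
orientation: [0.001, 0.763, 0.646, 0.002]
wrist_force: [0.7, -0.3, -0.9]
grip_width: 28.3
finger_force: 0.0
```

Request:
move_arm(
  series=[
    [[5,0,0,0,-0.4],[5,0,0,0,-0.4],[5,0,0,0,-0.4],[5,0,0,0,-0.4],[3,0,0,0,-0.4],[0,0,0,0,-0.4]],
  ],
)

```text
clock: 19.92
tool_pos: [643.4, 341.0, 197.8]
orientation: [0.0, 0.762, 0.648, 0.0]
wrist_force: [0.3, -0.6, -0.8]
grip_width: 28.8
finger_force: 0.0
```

```bash
python3 look.py 8;python3 - <<'E'
from m import *
i=np.hstack([cv2.resize(cv2.imread('pics/scene8.png')[140:260,210:340],(400,370)),cv2.resize(cv2.imread('pics/top8.png')[160:280,300:430],(400,370))]); cv2.imwrite('pics/c8.png',i)
E
```

```text
scene z med/max 58.7 295.0 slope 0.004 c [573.7 -98.6] size [75.7 63.3] heading -101.6
top z med/max 58.6 64.5 slope 0.004 c [570.9 -97.5] size [73.9 58.9] heading -99.0
20.025 [644.1 337.8 197.9] [-0.1 -1.  -0.2]
```

View pics/c8.png

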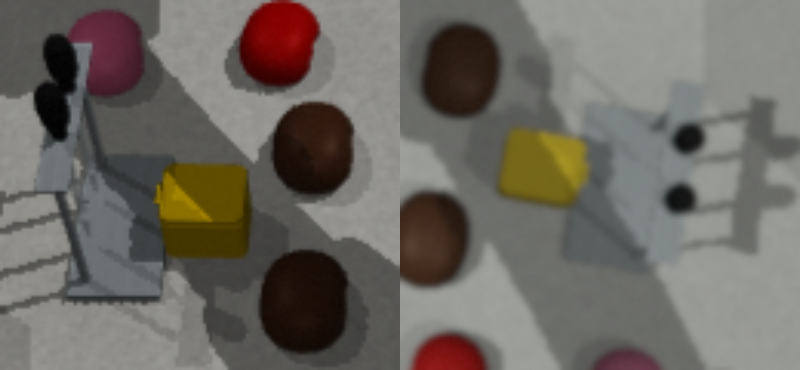

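The tub stands square against the foot edge near its middle with the lid flat, and the robot is clear.

```bash
python3 -c "
from plant import ctrl
print(ctrl.hand_in())"
```

```text
the job is handed in; nothing more can be done
None
```

I pressed the tub's lid shut, pushed the tub through the gap and left it square against the pipette stand's foot near the middle of its edge, then handed in at about 20 s; no verdict came back.

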